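# Hang the stamp in the stamp cabinet

## Robot

A 6-joint arm with a two-finger parallel gripper is mounted at the origin on the work surface. World frame = base frame: x ahead of the robot, y to its left, z up, the work surface at z = 0. Lengths are in m, angles in degrees, forces in N, time in s.
With the tool pointing down it reaches from about 0.35 to 0.95 m from the base axis. Payload 17.4 kg.
Tool frame: the origin (TCP) lies midway between the tips of the shut fingers; the grasp point (between the pads) lies 19 mm behind it; z points along the fingers, y is the direction in which the jaws open and shut (so a half turn about z gives the same grasp; the last joint's range is limited). The gripper opens to 93 mm and grips with 3 to 60 N. Pads are 15 mm wide; open, the fingers measure 128 mm over their backs; the gripper's body (75 mm by 188 mm) begins 65 mm behind the grasp point.
Start: joints at [-77.796, 6.646, 82.598, -0, 90.757, -2.166], TCP at [0.168, -0.654, 0.219] pointing down, gripper open.
Joint ranges: [-162.19, 162.19], [-47.58, 125.68], [4.15, 143.07], [-65.23, 245.23], [0.69, 171.88], [-170.13, 170.13]. Speed limits (degrees/s): [108.29, 108.29, 127.2, 180, 180, 180].

## Interface

Orientations are given as a 3x3 rotation matrix whose columns are the frame's x, y, z axes.
In Python, from plant import sensors, eyes, robot, models gives the robot as it stands.
- The arm moves only by the tool apply_moves, never from a script. Its argument "increments" is a list of rows, each a list of 5 numbers: the closure in counts, from 0 (fully open) to 255 (shut), then the shift along the tool's x, y, z in units of 40 mm (1.0 is 40 mm), then the turn about the tool's z in units of 8 degrees (1.0 is 8 degrees). In form: [[gripper, x, y, z, spin], ...]. A call has 1 to 5 rows; each row shifts and turns the commanded pose from where the row before left it, along the tool's axes as they then stand; what a row does not reach is not made up. A row lasts 1/10 s, in which the tool goes at most 50 mm and 8.59 degrees, less where a joint would pass 70% of its speed; a pose out of reach is approached as far as the arm can. A call is refused whole if a number of a shift passes 1 or a number of a turn 1, either way. A call with a gripper value outside its range is refused whole. The fingers move at their own pace and stop on an object; "force" is the grip in N (left out, the last holds). Time passes only in rows, so rows that do not move let the fingers close. It gives the time, the measured TCP pose, the force and the opening at its end, in the units of the state.
- sensors.get_state(): the state, without advancing time (a new reading comes with each control period).
- eyes.snapshot(name): name is "scene" or "top" or "wrist"; returns the picture (420x560x3 uint8, red, green, blue); there is no depth.
- eyes.camera_model(name): a dict with "vertical_fov" (degrees; the focal length in pixels is half the picture's height over the tangent of half this angle, whatever the lens; pixels are square), "cx", "cy" (the principal point, pixels), "extrinsics" (4x4, takes a point from world to camera coordinates). Camera axes: x right, y up, looking along -z (the intrinsics and any distortion apply to the point x, -y, -z); pixel columns grow to the right and rows downward; lengths in m; the calibration is good to about 2 mm. A picture is of the moment at which its call begins: read the wrist's pose just before it. camera_model takes no time and is no camera call; for the wrist camera it gives the pose at the moment of the call.
- robot.hand_in(): hands the job in, once; it reports no verdict.
Trained networks look in the newest picture that a camera, given by its name, has taken for a name from the list of things; names that differ only in an ending like _2 or _b are one class to them, and where a whole thing is asked for, a point or a joint stands for the part that bears it (a point fixed in the world has none). Each returns a list of dicts, best first, with "conf" (0 to 1); they miss things now and then, are a little off and sometimes report something else, mostly with a low value. They report only what shows in the picture. A call takes as long as a camera call.
- models.outline_of(camera, name): "mask" (420x560 bool, what is visible of it) and "extent" ([left, top, right, bottom] in pixels, round what is visible of it).
The state is a dict: "clock": time; "q": joint angles; "dq": joint speeds; "joint_torque": joint torques, N m; "position": TCP position; "orientation": TCP orientation; "ft_force": force on the tool from outside, world axes, zero at the start; "ft_torque": the same for the moment, N m; "finger_gap": finger opening in m.
Only numpy, scipy, OpenCV 4.12 (cv2) and the standard library are available. Lean on these libraries where they do the work, as an engineer would, in place of code of your own. Each camera call takes 0.05 s, during which the arm holds its last target. There are 200 camera calls.

## Task

Put the office stamp with the window in its handle away: carry it in through the roof opening of the small stamp cabinet without touching the cabinet itself, pass its window over the upturned tip of the hook inside, pushing the spring plate back, and press it gently down until it sits fully home on the hook before letting go. It must be left hanging upright between the tip and the spring plate; leave the other things on the desk as they are.

Things in the scene. Friction and masses are not known exactly. Their poses are not given: they have to be found in the camera images.
- stamp: The stamp to hang, about 150 g. Origin: centre of its underside, z up. Foot 30 (x) by 50 (y), 26 mm high; above it a plate 10 mm thick (x), 38 wide (y), to z = 84 mm, with a window through it along x, 24 mm wide, z = 54 to 76 mm. The bar over the window (z = 76 to 84) hangs on the hook. On top a grip tab 14 (x) by 20 (y) mm, z = 84 to 128 mm. The same turned half round.
- cabinet: Grey sheet-steel cabinet fixed to the desk, 150 (x) by 122 (y), 175 mm high. Origin: centre of its underside. Centred roof opening 118 (x) by 90 mm (y); walls 6 mm, roof rim 4 mm thick. The open lid hangs outside the +x wall (10 mm out, below the roof). The hook stands out from the inside of the +x wall. Nothing may push on the cabinet (2 N is too much).
- rack: Hook fitting on the cabinet's inner +x wall. Origin: NOMINAL seat point, on top of the hook's bar, 18 mm to +x of the cabinet's centre, 125 mm above the desk; axes as the cabinet's, x points from the hook's tip to the wall. The hook's TRUE height is up to 12 mm above or below and not measured: feel for it, or look. It does not give way. The stamp may push on the hook with 30 N at most.
- hook_tip (a point): Upturned free end of the hook: centre of its top face, at its NOMINAL height (true height up to 12 mm off, as told for the rack); x, y true. 8 mm to -x of the seat point and 8 mm above it. The tip is 6 by 6 mm (x = -11 to -5 mm in the rack's frame). The hook's bar is 6 mm wide and 6 mm high, along x.
- keeper (a joint): Black spring plate 34 mm wide, from 17 below to 7 mm above the bar top, facing the tip at x = +1 mm in the rack frame when free. Value: m pushed back to +x, 0 to 0.014; 2.8 N to start, then 200 N/m. The 10 mm stamp plate fits behind the tip only at 0.004 or more (plate centre then at x = 0). It clamps the stamp, which must be pressed down: its weight may not be enough.
- seat (a joint): Small brass feeler, 8 (x) by 4 mm, standing 3 mm out of the top of the hook's bar just behind the tip (x = -4.5 to +3.5 mm in the rack frame): 0 free, 0.003 m when the stamp's bar is fully home on the hook (under 1 N).
- round_stamp: Wooden round-handled stamp, 84 mm high, foot 38 mm across. Leave it alone. Origin: centre of underside.
- mug: White mug, 85 mm high, 76 mm across, handle at its +y. Leave it alone. Origin: centre of underside.
- sanitiser: White bottle, 170 mm high, 64 mm across. Leave it alone. Origin: centre of underside.

How it is judged:
By the outcome, as a careful person would: the job done as asked, in the order asked, and still so for the second after the job is handed in, with the robot touching nothing.
It also fails if it takes over 48 s, if anything falls off the work surface, if the arm or the gripper's body presses on something with over 40 N, if the wrist force passes 120 N, or if a joint passes its speed limit or range.

## Working session

There is one attempt and no reset: what is moved stays moved. The work goes in short steps, Python scripts to look and compute and a tool call to move; the robot and the scene stay as the last step left them, time stands still between calls to the robot, and variables do not carry over. Pictures are saved under pics/ and viewed, about 8 in all and at most 12, crops included, and the job is handed in when it is done.

Besides the shell and the picture viewer there is one more tool, called after "Emit:" as a command line: name --pt "numbers of a row" for each row, then --argument value for the rest. apply_moves: Moves the arm, as the interface text tells. Its arguments: {"type":"object","properties":{"increments":{"type":"array"},"force":{"type":"number"}},"required":["increments"]}

```bash
mkdir -p pics; ls
cat > h.py <<'E'
import numpy as np, cv2, json
from plant import sensors, eyes, robot, models
def cam(n):
    m=eyes.camera_model(n); E=np.array(m["extrinsics"]); f=210/np.tan(np.radians(m["vertical_fov"]/2))
    return E,f,m["cx"],m["cy"],m
def proj(n,P,c=None):
    E,f,cx,cy,_=c or cam(n); p=np.atleast_2d(P)@E[:3,:3].T+E[:3,3]
    return np.c_[cx+f*p[:,0]/-p[:,2], cy-f*p[:,1]/-p[:,2]]
def ray(n,uv,z,c=None):
    E,f,cx,cy,_=c or cam(n); R=E[:3,:3]; o=-R.T@E[:3,3]
    uv=np.atleast_2d(uv); d=np.c_[(uv[:,0]-cx)/f,-(uv[:,1]-cy)/f,-np.ones(len(uv))]@R
    return o+d*((z-o[2])/d[:,2])[:,None]
def save(n,img): cv2.imwrite("pics/"+n+".png",np.ascontiguousarray(img[:,:,::-1]))
E
python3 - <<'E'
from h import *
for n in("scene","top"):
    save(n,eyes.snapshot(n)); m=cam(n)[4]; print(n,m)
    for t in("stamp","cabinet","rack","round_stamp","mug","sanitiser"):
        print(t,[(round(d["conf"],2),list(np.round(d["extent"]))) for d in models.outline_of(n,t)][:3])
print(sensors.get_state())
E
```

```text
pics
scene {'vertical_fov': 46.48104597024513, 'cx': 280.7282207208003, 'cy': 208.59810889248791, 'extrinsics': array([[-0.80153297,  0.59762979,  0.01958381,  0.4244591 ],
       [-0.36776147, -0.51853218,  0.77192997,  0.17589674],
       [ 0.47148319,  0.61152515,  0.63540585, -1.48628825],
       [ 0.        ,  0.        ,  0.        ,  1.        ]])}
stamp [(0.81, [np.float64(249.0), np.float64(134.0), np.float64(270.0), np.float64(178.0)]), (0.72, [np.float64(159.0), np.float64(187.0), np.float64(197.0), np.float64(236.0)])]
cabinet [(0.66, [np.float64(250.0), np.float64(164.0), np.float64(345.0), np.float64(268.0)])]
rack [(0.15, [np.float64(252.0), np.float64(168.0), np.float64(345.0), np.float64(269.0)])]
round_stamp [(0.53, [np.float64(196.0), np.float64(145.0), np.float64(208.0), np.float64(173.0)])]
mug [(0.86, [np.float64(160.0), np.float64(189.0), np.float64(197.0), np.float64(236.0)])]
sanitiser [(0.67, [np.float64(445.0), np.float64(261.0), np.float64(490.0), np.float64(334.0)])]
top {'vertical_fov': 52.99773023299816, 'cx': 274.54558728728665, 'cy': 205.7260341121650
[... 911 characters left out ...]
12261e-04,
        9.07571012e+01, -2.16662173e+00]), 'dq': array([ 0.0536296 , -0.0122047 ,  0.00233976,  0.02729242, -0.01480172,
       -0.03902648]), 'joint_torque': array([ 5.01018745e-03, -7.20853686e+01, -6.22684979e+01,  7.82359648e-02,
        1.82517007e-02, -5.14009912e-06]), 'position': array([ 0.16751709, -0.65387921,  0.21865876]), 'orientation': array([[ 9.68709127e-01,  2.48198764e-01,  6.81383615e-06],
       [ 2.48198764e-01, -9.68709128e-01,  1.13908202e-06],
       [ 6.88334402e-06,  5.87746555e-07, -1.00000000e+00]]), 'ft_force': array([ 0.14298779, -0.57806063, -0.47046067]), 'ft_torque': array([-0.00134171,  0.00181851,  0.03268298]), 'finger_gap': 0.09295944642785087}
```

Run:
```python
import cv2,numpy as np
t=cv2.imread("pics/top.png"); s=cv2.imread("pics/scene.png")
a=cv2.resize(t[100:320,190:450],None,fx=1.538,fy=1.538,interpolation=cv2.INTER_CUBIC)
b=cv2.resize(s[110:310,150:390],None,fx=1.66,fy=1.66,interpolation=cv2.INTER_CUBIC)
a=cv2.resize(t[150:280,200:400],(800,520),interpolation=cv2.INTER_CUBIC)
cv2.imwrite("pics/topc.png",a)
cv2.imwrite("pics/scenec.png",cv2.resize(s[120:280,150:360],(788,600),interpolation=cv2.INTER_CUBIC))
```

```text
(no output)
```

View pics/topc.png

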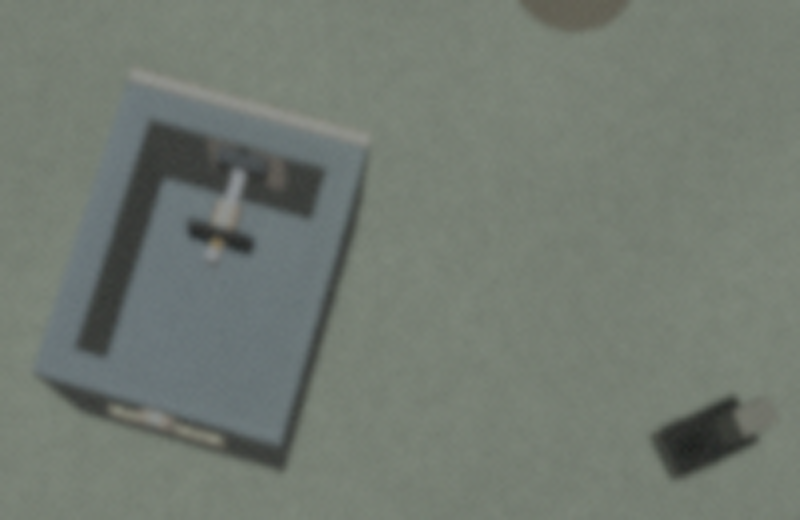

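View pics/scenec.png

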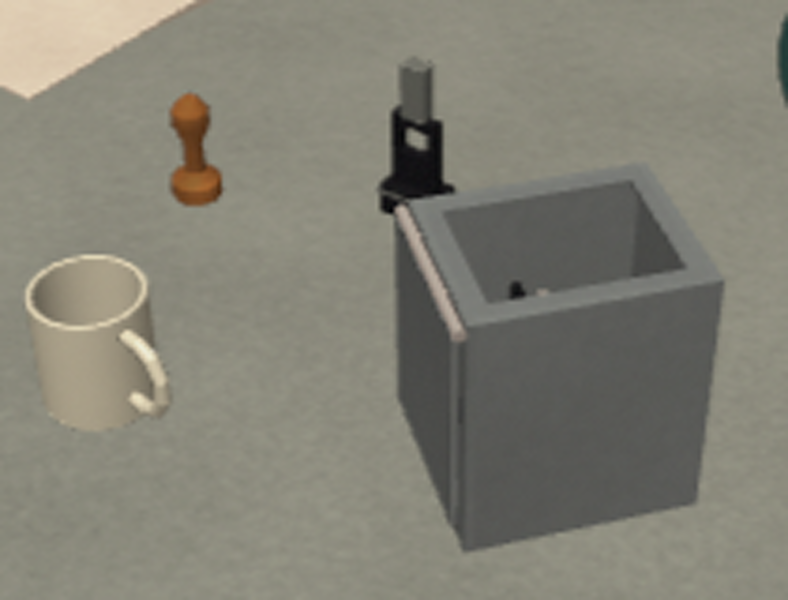

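The top view shows the cabinet at crop corners (130,80), (368,140), (283,445), (38,372), with the hook tip at (212,258) pointing down-image. The stamp stands at lower right, with its tab top at about (757,413). The scene view shows the stamp upright, its window visible, behind the cabinet. Next I'll fit poses.

```bash
cat >> h.py <<'E'
from scipy.optimize import least_squares
def rt(p): 
    c,s=np.cos(p[2]),np.sin(p[2]); return np.array([[c,-s],[s,c]])
def fit(obs,p0):
    """obs: list (cam,local xyz,uv[,camtuple])"""
    def r(p):
        out=[]
        for o in obs:
            P=np.r_[rt(p)@np.array(o[1][:2])+p[:2],o[1][2]]
            out.append(proj(o[0],P,o[3] if len(o)>3 else None)[0]-o[2])
        return np.ravel(out)
    s=least_squares(r,p0,loss="soft_l1"); return s.x,r(s.x).reshape(-1,2)
E
python3 - <<'E'
from h import *
t=lambda u,v:(200+u/4,150+v/4); s=lambda u,v:(150+u*210/788,120+v*160/600)
h=.175
obs=[("top",(75,61),t(130,84)),("top",(75,-61),t(366,148)),("top",(-75,-61),t(283,445)),("top",(-75,61),t(38,372)),
("top",(59,45),t(151,122)),("top",(59,-45),t(327,170)),("top",(-59,45),t(77,349)),
("scene",(75,61),s(467,322)),("scene",(-75,61),s(722,280)),("scene",(-75,-61),s(645,165)),("scene",(75,-61),s(405,203)),
("scene",(59,45),s(488,303)),("scene",(-59,-45),s(632,181)),("scene",(59,-45),s(444,212)),("scene",(-59,45),s(687,268))]
obs=[(c,(x/1000,y/1000,h),np.array(uv)) for c,(x,y),uv in obs]
print(ray("top",np.array(obs[0][2]),h))
for g in(obs,obs[:7],obs[7:]):
    p,r=fit(g,[.6,0,-.2]); print(p,np.degrees(p[2])); print(np.round(r,1).tolist())
# stamp: tab top and foot from top image
print("tabtop",ray("top",t(757,413),.128),ray("scene",s(416,65),.128))
print("mask fit")
m=models.outline_of("top","stamp")[0]["mask"]
print(ray("top",[t(653,436),t(675,478),t(735,396)],.026))
E
```

```text
[[0.64441981 0.13080192 0.175     ]]
[ 0.55591912  0.09871176 -0.33695891] -19.306323212482752
[[-0.4, -1.2], [0.6, -0.4], [-0.4, -0.1], [-1.3, 0.0], [-0.3, -0.9], [0.1, -0.5], [-0.3, 0.0], [0.3, 0.3], [0.8, -1.0], [0.3, -1.8], [0.8, -1.5], [-0.1, -0.7], [-0.3, -1.1], [-0.6, -1.0], [0.2, -0.9]]
[ 0.55508613  0.098194   -0.3337412 ] -19.121962059598015
[[-0.3, -0.7], [0.8, -0.2], [0.1, 0.3], [-0.9, 0.6], [-0.1, -0.5], [0.3, -0.2], [0.0, 0.5]]
[ 0.55835781  0.10115448 -0.33990972] -19.475392523023903
[[-0.0, 1.3], [0.7, 0.1], [0.3, -0.9], [0.6, -0.7], [-0.4, 0.3], [-0.3, -0.2], [-0.8, -0.2], [0.0, 0.1]]
tabtop [[ 0.471864   -0.17010457  0.128     ]] [[ 0.4734011  -0.16677406  0.128     ]]
mask fit
[[ 0.47166555 -0.13906157  0.026     ]
 [ 0.44799541 -0.14887778  0.026     ]
 [ 0.49132158 -0.18692214  0.026     ]]
```

Emit:
apply_moves --pt "0 0.69 -0.657 -0.1 0" --pt "0 0.69 -0.657 -0.1 0" --pt "0 0.69 -0.657 -0.1 0" --pt "0 0.69 -0.657 -0.1 0" --pt "0 0.69 -0.657 -0.1 0"

```text
clock: 1.25
position: [0.2691, -0.491, 0.2389]
orientation: [[0.969, 0.248, 0.0], [0.248, -0.969, -0.0], [0.0, 0.0, -1.0]]
ft_force: [0.9, -1.1, -0.3]
finger_gap: 0.0928
```

Emit:
apply_moves --pt "0 0.69 -0.657 -0.1 0" --pt "0 0.69 -0.657 -0.1 0" --pt "0 0.69 -0.657 -0.1 0" --pt "0 0.69 -0.657 -0.1 0" --pt "0 0.69 -0.657 -0.1 0"

```text
clock: 1.75
position: [0.3702, -0.3294, 0.2591]
orientation: [[0.969, 0.248, 0.0], [0.248, -0.969, -0.0], [0.0, 0.001, -1.0]]
ft_force: [-0.4, -0.2, -0.1]
finger_gap: 0.0929
```

Emit:
apply_moves --pt "0 0.69 -0.657 0 0" --pt "0 0.69 -0.657 0 0" --pt "0 0.69 -0.657 0 0" --pt "0 0.69 -0.657 0 0" --pt "0 0.69 -0.657 0 0"

```text
clock: 2.25
position: [0.4713, -0.1678, 0.2589]
orientation: [[0.969, 0.248, 0.001], [0.248, -0.969, -0.0], [0.0, 0.0, -1.0]]
ft_force: [0.6, 1.2, -0.2]
finger_gap: 0.0932
```

Emit:
apply_moves --pt "0 0 0 0 -0.95" --pt "0 0 0 0 -0.95" --pt "0 0 0 0 -0.95" --pt "0 0 0 0 -0.95" --pt "0 0 0 0 -0.95"

```text
clock: 2.75
position: [0.4707, -0.1692, 0.2588]
orientation: [[0.606, 0.795, 0.0], [0.795, -0.606, -0.0], [0.0, 0.0, -1.0]]
ft_force: [0.0, 0.2, -0.1]
finger_gap: 0.0933
```

Emit:
apply_moves --pt "0 0 0 0 -0.95" --pt "0 0 0 0 -0.95" --pt "0 0 0 0 -0.95" --pt "0 0 0 0 -0.95" --pt "0 0 0 0 -0.95"

```text
clock: 3.25
position: [0.4707, -0.1693, 0.2588]
orientation: [[-0.012, 1.0, 0.0], [1.0, 0.012, -0.0], [-0.0, 0.0, -1.0]]
ft_force: [-0.3, 0.7, 0.1]
finger_gap: 0.0931
```

Emit:
apply_moves --pt "0 0 0 0 -0.95" --pt "0 0 0 0 -0.95" --pt "0 0 0 0 -0.85" --pt "0 0 0 0 0"

```text
clock: 3.65
position: [0.4707, -0.1693, 0.2587]
orientation: [[-0.383, 0.924, 0.0], [0.924, 0.383, -0.0], [-0.0, 0.0, -1.0]]
ft_force: [0.9, -0.0, 0.3]
finger_gap: 0.0932
```

Run:
```python
from h import *
st=sensors.get_state(); print(st["clock"],st["position"],st["orientation"],st["q"])
c=cam("wrist"); im=eyes.snapshot("wrist"); save("w1",im)
print(c[4]); E=c[0]; print("campos",-E[:3,:3].T@E[:3,3])
for t in("stamp",): 
    for d in models.outline_of("wrist",t): print(t,d["conf"],d["extent"])
p=[.472,-.169,np.radians(22.5)]
for P in [(15,25,26),(15,-25,26),(-15,-25,26),(-15,25,26),(7,10,128),(7,-10,128),(-7,-10,128),(-7,10,128)]:
    w=np.r_[rt(p)@np.array(P[:2])/1000+p[:2],P[2]/1000]; print(P,proj("wrist",w,c).round(1))
```

```text
3.65 [ 0.47068802 -0.16925599  0.25872515] [[-3.82520714e-01  9.23946905e-01  1.43850212e-04]
 [ 9.23946910e-01  3.82520724e-01 -5.32571711e-05]
 [-1.04232486e-04  1.12537988e-04 -9.99999988e-01]] [-2.27006505e+01 -1.58874156e+01  1.00120392e+02  3.67552813e-04
  9.57582426e+01 -4.51905232e+01]
{'vertical_fov': 58.11580463660991, 'cx': 282.9050688258654, 'cy': 209.5046903856081, 'extrinsics': array([[ 9.24111187e-01,  3.82123686e-01, -4.70282724e-05,
        -3.70934169e-01],
       [-3.67672230e-01,  8.89128881e-01, -2.72519659e-01,
         3.66733472e-01],
       [-1.04094402e-01,  2.51855756e-01,  9.62150214e-01,
        -3.37174593e-01],
       [ 0.00000000e+00,  0.00000000e+00,  0.00000000e+00,
         1.00000000e+00]])}
campos [ 0.44252414 -0.09941123  0.42433724]
stamp 0.74 [268.4, 145.2, 298.0, 212.8]
(15, 25, 26) [[297.8 152.5]]
(15, -25, 26) [[297.3 198.6]]
(-15, -25, 26) [[269.7 198.7]]
(-15, 25, 26) [[269.2 152.5]]
(7, 10, 128) [[292.5 187.5]]
(7, -10, 128) [[292.3 211.4]]
(-7, -10, 128) [[275.1 211.4]]
(-7, 10, 128) [[275.  187.5]]
```

View pics/w1.png

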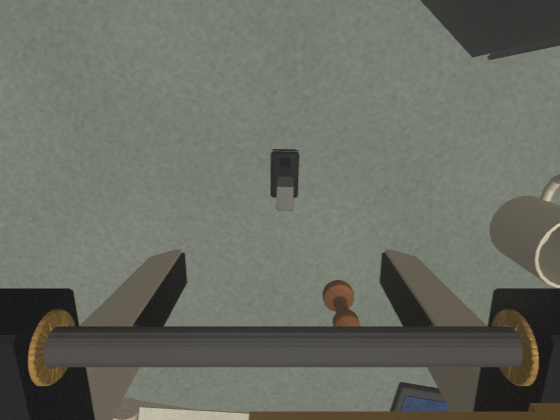

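The wrist view shows the stamp square between the fingers: foot at columns 271–299, tab top at (285,194), within about 1.5 mm of the fit. Lowering to grasp the tab.

Emit:
apply_moves --pt "0 0.033 0.057 0.9 0" --pt "0 0 0 0.9 0" --pt "0 0 0 0.9 0" --pt "0 0 0 0.9 0" --pt "0 0 0 0.62 0" --force 30

```text
clock: 4.25
position: [0.4716, -0.1669, 0.0874]
orientation: [[-0.377, 0.926, -0.002], [0.926, 0.377, 0.001], [0.001, -0.001, -1.0]]
ft_force: [-0.1, -0.6, -0.6]
finger_gap: 0.093
```

Emit:
apply_moves --pt "255 0 0 0 0" --pt "255 0 0 0 0" --pt "255 0 0 0 0" --pt "255 0 0 0 0" --pt "255 0 0 0 0"

```text
clock: 4.75
position: [0.4728, -0.1674, 0.0909]
orientation: [[-0.38, 0.925, 0.001], [0.925, 0.38, -0.001], [-0.001, 0.001, -1.0]]
ft_force: [-0.2, 0.6, 0.4]
finger_gap: 0.0573
```

Emit:
apply_moves --pt "255 0 0 0 0" --pt "255 0 0 0 0" --pt "255 0 0 0 0" --pt "255 0 0 0 0"

```text
clock: 5.15
position: [0.4723, -0.1672, 0.0898]
orientation: [[-0.381, 0.925, -0.0], [0.925, 0.381, 0.0], [0.0, -0.0, -1.0]]
ft_force: [-0.2, -0.4, 0.3]
finger_gap: 0.0255
```

Emit:
apply_moves --pt "255 0 0 0 0" --pt "255 0 0 0 0" --pt "255 0 0 0 0" --pt "255 0 0 0 0"

```text
clock: 5.55
position: [0.4723, -0.1672, 0.0898]
orientation: [[-0.381, 0.925, -0.0], [0.925, 0.381, 0.0], [0.0, -0.0, -1.0]]
ft_force: [0.1, -0.3, -0.8]
finger_gap: 0.014
```

Emit:
apply_moves --pt "255 0 0 -0.5 0" --pt "255 0 0 -1 0" --pt "255 0 0 -1 0" --pt "255 0 0 -1 0" --pt "255 0 0 -1 0"

```text
clock: 6.05
position: [0.4721, -0.1671, 0.2714]
orientation: [[-0.381, 0.925, 0.0], [0.925, 0.381, 0.0], [0.0, 0.0, -1.0]]
ft_force: [0.8, 0.1, -1.7]
finger_gap: 0.0139
```

Emit:
apply_moves --pt "255 0 0 -0.75 0.6" --pt "255 0 0 0 0.6" --pt "255 0 0 0 0.6" --pt "255 0 0 0 0.6" --pt "255 0 0 0 0.6"

```text
clock: 6.55
position: [0.4723, -0.1672, 0.2998]
orientation: [[0.032, 0.999, -0.0], [0.999, -0.032, 0.0], [0.0, -0.0, -1.0]]
ft_force: [-0.5, 0.5, -2.2]
finger_gap: 0.0137
```

Emit:
apply_moves --pt "255 0 0 0 0.6" --pt "255 0 0 0 0.6" --pt "255 0 0 0 0.6" --pt "255 0 0 0 0.4" --pt "255 0 0 0 0"

```text
clock: 7.05
position: [0.4723, -0.1672, 0.2998]
orientation: [[0.33, 0.944, -0.0], [0.944, -0.33, 0.0], [0.0, -0.0, -1.0]]
ft_force: [0.1, -0.0, -1.4]
finger_gap: 0.0139
```

Emit:
apply_moves --pt "255 0.7 0.03 0 0" --pt "255 0.9 0 0 0" --pt "255 0.9 0 0 0" --pt "255 0.72 0 0 0" --pt "255 0 0 0 0"

```text
clock: 7.55
position: [0.5165, -0.0434, 0.2996]
orientation: [[0.325, 0.946, -0.0], [0.946, -0.325, 0.001], [0.001, -0.001, -1.0]]
ft_force: [0.4, 0.1, -1.1]
finger_gap: 0.0143
```

```bash
cat > look.py <<'E'
from h import *
import sys,pickle
n=sys.argv[1]
st=sensors.get_state(); print(st["clock"],st["position"],st["ft_force"])
c=cam("wrist"); im=eyes.snapshot("wrist"); save(n,im)
pickle.dump((c,st["position"]),open(n+".pkl","wb"))
for t in("hook_tip","rack","stamp","cabinet"):
    for d in models.outline_of("wrist",t)[:2]: print(t,round(d["conf"],2),d["extent"])
p=[.556,.099,np.radians(-19.3)]
for P in [(75,61,175),(59,45,175),(59,-45,175),(-59,-45,175),(-59,45,175),(10,0,133),(10,0,121),(10,0,145)]:
    w=np.r_[rt(p)@np.array(P[:2])/1000+p[:2],P[2]/1000]; print(P,proj("wrist",w,c).round(1))
E
python3 look.py w2
```

```text
7.55 [ 0.51649579 -0.04341324  0.29958757] [ 0.3752988   0.08990076 -1.0697042 ]
hook_tip 0.75 [280.8, 2.7, 353.6, 46.2]
hook_tip 0.5 [454.7, 107.8, 560.0, 211.5]
rack 0.6 [280.2, 0.6, 354.1, 43.4]
stamp 0.97 [257.9, 178.0, 306.7, 327.3]
cabinet 0.81 [161.6, 2.0, 389.1, 92.7]
cabinet 0.58 [279.6, 0.0, 355.8, 44.3]
(75, 61, 175) [[ 385.1 -111. ]]
(59, 45, 175) [[358.8 -82. ]]
(59, -45, 175) [[351.2  64.5]]
(-59, -45, 175) [[187.3  63.6]]
(-59, 45, 175) [[178.6 -83.1]]
(10, 0, 133) [[283.5   8.9]]
(10, 0, 121) [[283.5  12.3]]
(10, 0, 145) [[283.5   5.1]]
```

Emit:
apply_moves --pt "255 0.7 0 0 0" --pt "255 0.7 0 0 0" --pt "255 0.7 0 0 0" --pt "255 0 0 0 0"

```text
clock: 8.2
position: [0.544, 0.0347, 0.2996]
orientation: [[0.328, 0.945, -0.0], [0.945, -0.328, 0.001], [0.0, -0.0, -1.0]]
ft_force: [0.7, -0.7, -1.2]
finger_gap: 0.0139
```

```bash
python3 look.py w3
python3 - <<'E'
import cv2,numpy as np
a=cv2.imread("pics/w2.png"); b=cv2.imread("pics/w3.png")
cv2.imwrite("pics/w23.png",np.hstack([a[:,150:430][:300],b[:,150:430][:300]]).repeat(1,0))
cv2.imwrite("pics/w23.png",cv2.resize(np.hstack([a[:400,180:450],b[:400,180:450]]),(800,593),interpolation=cv2.INTER_CUBIC))
E
```

```text
8.2 [0.54403655 0.03465868 0.29957505] [ 0.66556816 -0.66671053 -1.15124328]
hook_tip 0.91 [278.5, 95.1, 350.2, 137.2]
hook_tip 0.52 [444.5, 181.4, 549.9, 282.5]
rack 0.7 [281.7, 90.8, 350.8, 135.3]
rack 0.33 [257.2, 177.8, 306.0, 327.4]
stamp 0.58 [258.8, 177.4, 305.3, 327.3]
cabinet 0.67 [166.0, 24.4, 385.1, 193.7]
(75, 61, 175) [[374.9  29. ]]
(59, 45, 175) [[351.   53.5]]
(59, -45, 175) [[345.1 177.6]]
(-59, -45, 175) [[193.7 177.2]]
(-59, 45, 175) [[185.8  53.1]]
(10, 0, 133) [[282.4 116.1]]
(10, 0, 121) [[282.5 115.6]]
(10, 0, 145) [[282.4 116.6]]
```

View pics/w23.png

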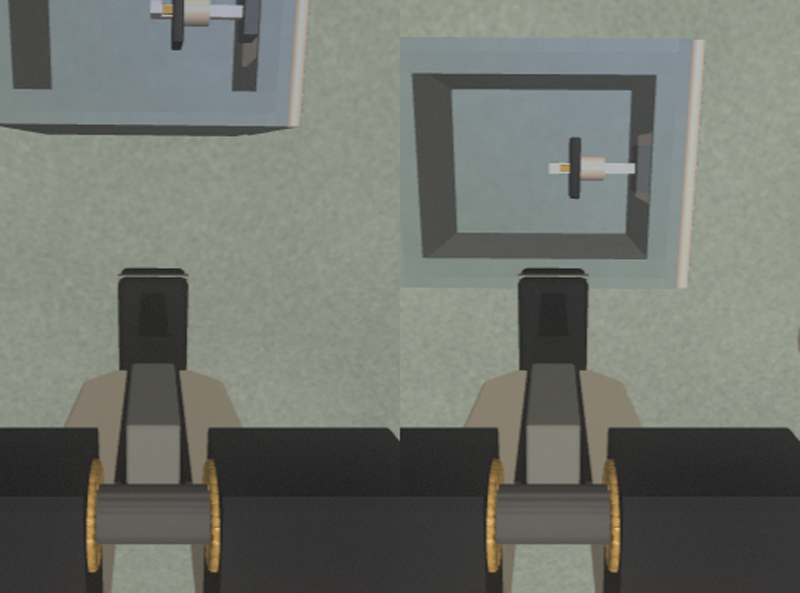

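Cabinet is visible in both views. Opening corners in the second sit about 2 px right and 3 px up of prediction (≈1.3, 2.2 mm); tip is at about (284,113). I'll take side views with a wide baseline to get the hook's height.

Emit:
apply_moves --pt "255 0 -0.7 0 0" --pt "255 0 -0.8 0 0" --pt "255 0 -0.8 0 0" --pt "255 0 -0.7 0 0" --pt "255 0 0 0 0"

```text
clock: 8.95
position: [0.4283, 0.0729, 0.3009]
orientation: [[0.329, 0.944, 0.002], [0.944, -0.329, 0.0], [0.001, 0.002, -1.0]]
ft_force: [0.9, -0.4, -1.5]
finger_gap: 0.014
```

```bash
python3 look.py w4|tail -9
```

```text
cabinet 0.89 [312.7, 23.5, 552.3, 191.6]
(75, 61, 175) [[546.6  26.3]]
(59, 45, 175) [[520.1  50.7]]
(59, -45, 175) [[500.4 174.6]]
(-59, -45, 175) [[349.5 174.5]]
(-59, 45, 175) [[355.6  50.5]]
(10, 0, 133) [[424.2 113.7]]
(10, 0, 121) [[419.3 113.3]]
(10, 0, 145) [[429.5 114.1]]
```

Emit:
apply_moves --pt "255 0 0.8 0 0" --pt "255 0 0.9 0 0" --pt "255 0 0.9 0 0" --pt "255 0 0.9 0 0"

```text
clock: 9.6
position: [0.5643, 0.0256, 0.2991]
orientation: [[0.33, 0.944, -0.001], [0.944, -0.33, 0.0], [-0.0, -0.001, -1.0]]
ft_force: [0.1, 0.9, -0.0]
finger_gap: 0.014
```

Emit:
apply_moves --pt "255 0 0.9 0 0" --pt "255 0 0.9 0 0" --pt "255 0 0.7 0 0" --pt "255 0 0 0 0"

```text
clock: 10.0
position: [0.6595, -0.008, 0.2971]
orientation: [[0.331, 0.944, -0.003], [0.944, -0.331, -0.0], [-0.001, -0.003, -1.0]]
ft_force: [0.4, -0.0, -1.3]
finger_gap: 0.0139
```

```bash
python3 look.py w5|tail -9
python3 - <<'E'
import cv2,numpy as np
a=cv2.imread("pics/w4.png")[20:190,290:490]; b=cv2.imread("pics/w5.png")[20:190,80:280]
cv2.imwrite("pics/w45.png",cv2.resize(np.vstack([a,b]),None,fx=1.75,fy=1.75,interpolation=cv2.INTER_CUBIC)) 
cv2.imwrite("pics/w45.png",cv2.resize(np.hstack([a,b]),(800,340),interpolation=cv2.INTER_CUBIC))
E
```

```text
cabinet 0.48 [131.6, 88.6, 181.0, 130.3]
(75, 61, 175) [[198.8  24.7]]
(59, 45, 175) [[177.6  49.6]]
(59, -45, 175) [[186.6 175.2]]
(-59, -45, 175) [[ 34.2 175.2]]
(-59, 45, 175) [[11.1 49.8]]
(10, 0, 133) [[137.4 113.5]]
(10, 0, 121) [[142.5 113.1]]
(10, 0, 145) [[131.9 114. ]]
```

View pics/w45.png

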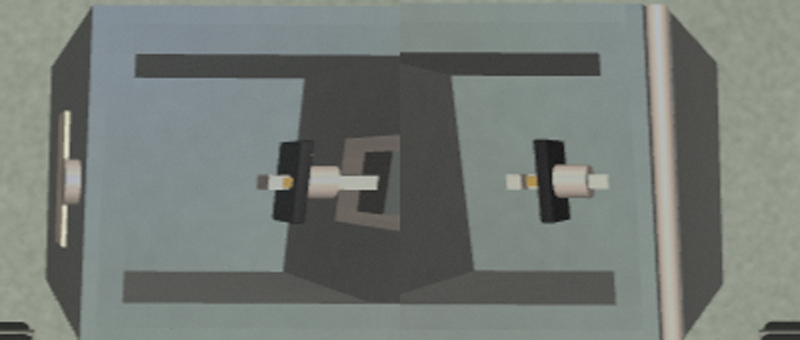

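Left view: opening corners (357,47), (351,171), tip top face centre about (428,111). Right view: corners (180,46), (187,171), tip at (137,111). Both suggest the hook is about 4–5 mm above nominal. I'll check with intensity profiles and a joint fit.

Run:
```python
from h import *
import pickle
C={n:pickle.load(open(n+".pkl","rb"))[0] for n in("w3","w4","w5")}
for n,(a,b) in {"w3":(274,302),"w4":(414,442),"w5":(126,156)}.items():
    im=cv2.imread(f"pics/{n}.png").astype(int); print(n,a,im[110:113,a:b].mean(0).sum(1).astype(int).tolist() if n!="w3" else im[112:115,a:b].mean(0).sum(1).astype(int).tolist())
o=[("w3",(-59,45),(188.8,49.9)),("w3",(59,45),(352.8,50.6)),("w3",(59,-45),(346.7,174.7)),("w3",(-59,-45),(195.5,174)),
("w4",(-59,45),(357.5,47)),("w4",(-59,-45),(351,171.5)),("w5",(59,45),(180,46.5)),("w5",(59,-45),(187.5,171.5))]
obs=[("wrist",(x/1e3,y/1e3,.175),np.array(uv),C[n]) for n,(x,y),uv in o]
p,r=fit(obs,[.556,.099,-.337]); print(p,np.degrees(p[2]),r.round(1).tolist())
tips={"w3":(284,113.3),"w4":(428,111.2),"w5":(137,111)}
s=least_squares(lambda q:np.ravel([proj("",q,C[n])[0]-uv for n,uv in tips.items()]),[.56,.1,.133])
print(s.x,s.fun.round(1),"local",rt(p).T@(s.x[:2]-p[:2]))
s=least_squares(lambda q:np.ravel([proj("",np.r_[rt(p)@[.010,0]+p[:2],q],C[n])[0]-uv for n,uv in tips.items()]),[.133]); print(s.x,s.fun.round(1))
# image corner of stamp in grasp
```

```text
w3 274 [409, 408, 408, 409, 411, 409, 471, 525, 537, 537, 535, 539, 539, 518, 448, 401, 403, 401, 400, 401, 302, 183, 177, 181, 186, 189, 183, 272]
w4 414 [414, 415, 412, 412, 345, 272, 263, 258, 260, 275, 456, 531, 533, 528, 531, 532, 529, 468, 399, 394, 395, 366, 252, 134, 152, 169, 173, 165]
w5 126 [395, 396, 395, 393, 396, 394, 395, 481, 527, 528, 528, 528, 528, 528, 422, 302, 287, 358, 393, 392, 393, 392, 286, 133, 121, 120, 131, 131, 121, 93]
[ 0.5580447   0.10065499 -0.33926987] -19.438731588968317 [[-1.1, -0.4], [0.4, -0.3], [0.1, 0.2], [-0.4, 0.2], [0.4, -0.1], [0.3, 0.0], [-0.5, -0.1], [0.6, 1.0]]
[0.56752574 0.09735768 0.13710849] [ 0.1  0.2 -0.1 -0.1 -0.1 -0.1] local [1.00379445e-02 4.59139667e-05]
[0.1371077] [ 0.1  0.3 -0.1 -0.  -0.1 -0.1]
```

The joint fit is consistent. Tip top is at z≈0.137, so bar top ≈0.129, and the tip's local x, y match the drawing within 0.1 mm. Moving above the entry point.

Emit:
apply_moves --pt "255 0.35 -0.75 0 0" --pt "255 0.35 -0.75 0 0" --pt "255 0.35 -0.75 0 0" --pt "255 0.35 -0.75 0 0" --pt "255 0.32 -0.74 0 0"

```text
clock: 10.75
position: [0.5366, 0.109, 0.3004]
orientation: [[0.329, 0.944, 0.001], [0.944, -0.329, 0.0], [0.001, 0.001, -1.0]]
ft_force: [0.8, 0.4, -1.0]
finger_gap: 0.0139
```

Emit:
apply_moves --pt "255 0 0 0 0" --pt "255 0 0 0 0" --pt "255 0 0 0 0"

```text
clock: 11.05
position: [0.5384, 0.1077, 0.3001]
orientation: [[0.329, 0.944, 0.001], [0.944, -0.329, -0.0], [0.0, 0.001, -1.0]]
ft_force: [-0.6, 0.1, -0.9]
finger_gap: 0.0138
```

```bash
cat > where.py <<'E'
from h import *
p=[.55804,.10065,-.33927]
st=sensors.get_state(); T=st["position"]; l=rt(p).T@(T[:2]-p[:2]); R=st["orientation"]
print(st["clock"],"rack frame mm x,y,barunder_z:",((l[0]-.018)*1e3).round(2),(l[1]*1e3).round(2),((T[2]-.0898+.076)*1e3).round(2),"tcpz",T[2].round(4),"yaw",np.degrees(np.arctan2(R[1,1],R[0,1])).round(2),"tilt",R[:,2].round(4),"F cab",(rt(p).T@st["ft_force"][:2]).round(2),st["ft_force"][2].round(2),st["ft_torque"].round(3),st["finger_gap"].round(4))
E
python3 where.py
```

```text
Traceback (most recent call last):
  File "where.py", line 4, in <module>
    print(st["clock"],"rack frame mm x,y,barunder_z:",((l[0]-.018)*1e3).round(2),(l[1]*1e3).round(2),((T[2]-.0898+.076)*1e3).round(2),"tcpz",T[2].round(4),"yaw",np.degrees(np.arctan2(R[1,1],R[0,1])).round(2),"tilt",R[:,2].round(4),"F cab",(rt(p).T@st["ft_force"][:2]).round(2),st["ft_force"][2].round(2),st["ft_torque"].round(3),st["finger_gap"].round(4))
                                                                                                                                                                                                                                                                                                                                         ^^^^^^^^^^^^^^^^^^^^^^
AttributeError: 'float' object has no attribute 'round'
```

Emit:
apply_moves --pt "255 0 0 0.4 0" --pt "255 0 0 0.6 0" --pt "255 0 0 0.6 0" --pt "255 0 0 0.5 0" --pt "255 0 0 0.4 0"

```text
clock: 11.55
position: [0.538, 0.1075, 0.197]
orientation: [[0.33, 0.944, -0.002], [0.944, -0.33, -0.0], [-0.001, -0.002, -1.0]]
ft_force: [0.1, 0.3, -1.5]
finger_gap: 0.014
```

Emit:
apply_moves --pt "255 0 0 0.4 0" --pt "255 0 0 0.4 0" --pt "255 0 0 0.33 0" --pt "255 0 0 0 0" --pt "255 0 0 0 0"

```text
clock: 12.05
position: [0.5384, 0.1081, 0.1549]
orientation: [[0.329, 0.944, 0.0], [0.944, -0.329, 0.0], [0.0, 0.0, -1.0]]
ft_force: [-0.1, 0.3, -0.4]
finger_gap: 0.0137
```

```bash
sed -i 's/,st\["finger_gap"\].round(4)/,round(float(st["finger_gap"]),4)/' where.py; python3 where.py; python3 look.py w6 | head -6
```

```text
12.05 rack frame mm x,y,barunder_z: -38.99 0.48 141.1 tcpz 0.1549 yaw -19.23 tilt [ 2.e-04  0.e+00 -1.e+00] F cab [-0.23  0.2 ] -0.38 [-0.055 -0.054  0.086] 0.0137
12.05 [0.53840209 0.10808552 0.15490435] [-0.14608004  0.26425098 -0.38273603]
hook_tip 0.63 [331.0, 193.0, 471.5, 307.4]
hook_tip 0.5 [141.6, 121.7, 543.5, 407.0]
rack 0.57 [331.8, 191.1, 471.3, 307.6]
stamp 0.84 [258.9, 182.7, 306.6, 326.9]
cabinet 0.62 [141.0, 122.1, 542.3, 402.2]
```

View pics/w6.png

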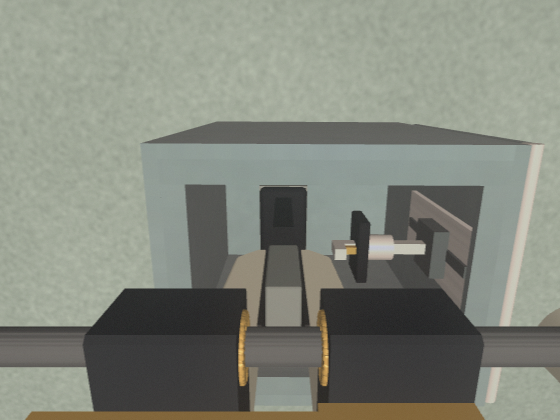

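View from above the inserted stamp: the foot is inside the opening with clear gaps, and the tip's top face is at about (340,253), right of the finger. I'll check it against the height estimate.

Run:
```python
from h import *
import pickle
C=pickle.load(open("w6.pkl","rb"))[0]; p=[.55804,.10065,-.33927]
for z in(.131,.134,.137,.140,.143):
    q=[np.r_[rt(p)@np.array([x,y])+p[:2],z] for x,y in((.010,0),(.007,-.003),(.013,-.003),(.007,.003))]; print(z,proj("",q,C).round(1).tolist())
q=[np.r_[rt(p)@np.array([x,y])+p[:2],.175] for x,y in((.059,.045),(-.059,.045))]; print(proj("",q,C).round(1).tolist())
im=cv2.imread("pics/w6.png").astype(int)
print("col340 rows 232-272",im[232:272,338:342].mean(1).sum(1).astype(int).tolist())
print("row253 cols 326-356",im[252:255,326:356].mean(0).sum(1).astype(int).tolist())
```

```text
0.131 [[339.1, 250.3], [333.3, 255.4], [344.4, 255.5], [333.8, 245.0]]
0.134 [[339.9, 252.4], [334.0, 257.6], [345.3, 257.7], [334.5, 247.1]]
0.137 [[340.8, 254.6], [334.8, 259.9], [346.2, 259.9], [335.3, 249.2]]
0.14 [[341.6, 256.9], [335.5, 262.2], [347.2, 262.3], [336.0, 251.4]]
0.143 [[342.5, 259.2], [336.3, 264.6], [348.1, 264.7], [336.8, 253.7]]
[[484.7, 186.1], [184.5, 185.1]]
col340 rows 232-272 [443, 441, 442, 444, 444, 441, 441, 441, 365, 367, 364, 363, 366, 363, 365, 366, 364, 524, 568, 569, 570, 571, 572, 574, 574, 573, 571, 578, 277, 276, 274, 279, 277, 276, 273, 276, 281, 278, 279, 277]
row253 cols 326-356 [435, 438, 441, 439, 441, 442, 377, 301, 343, 504, 570, 570, 570, 570, 572, 572, 572, 571, 571, 571, 509, 441, 414, 388, 375, 373, 377, 376, 372, 328]
```

Height 0.137 is confirmed: the bar is 4 mm over the tip. Moving +x over the tip and against the spring plate.

Emit:
apply_moves --pt "255 0 0.15 0 0" --pt "255 0 0.2 0 0" --pt "255 0 0.2 0 0" --pt "255 0 0.15 0 0" --pt "255 0 0 0 0"

```text
clock: 12.8
position: [0.5654, 0.0984, 0.1544]
orientation: [[0.33, 0.944, -0.0], [0.944, -0.33, -0.0], [-0.0, -0.0, -1.0]]
ft_force: [-0.2, -0.3, -0.8]
finger_gap: 0.014
```

```bash
python3 where.py
```

```text
12.8 rack frame mm x,y,barunder_z: -10.32 0.37 140.59 tcpz 0.1544 yaw -19.26 tilt [-4.e-04 -1.e-04 -1.e+00] F cab [-0.1  -0.39] -0.78 [-0.062 -0.031  0.052] 0.014
```

Emit:
apply_moves --pt "255 0 0.1 0 0" --pt "255 0 0.1 0 0" --pt "255 0 0.08 0 0" --pt "255 0 0.06 0 0" --pt "255 0 0 0 0"

```text
clock: 13.3
position: [0.5776, 0.0943, 0.1546]
orientation: [[0.329, 0.944, -0.001], [0.944, -0.329, 0.0], [-0.0, -0.001, -1.0]]
ft_force: [-3.8, 1.6, 0.5]
finger_gap: 0.0138
```

```bash
python3 where.py
```

```text
13.3 rack frame mm x,y,barunder_z: 2.52 0.52 140.78 tcpz 0.1546 yaw -19.24 tilt [-5.e-04  1.e-04 -1.e+00] F cab [-4.09  0.26] 0.54 [0.136 0.891 0.019] 0.0138
```

Keeper force of 4.1 N matches 6.5 mm pushed back. Pressing down gently.

Emit:
apply_moves --pt "255 0 0 0.06 0" --pt "255 0 0 0.06 0" --pt "255 0 0 0.06 0" --pt "255 0 0 0 0"

```text
clock: 13.7
position: [0.5773, 0.0944, 0.1469]
orientation: [[0.329, 0.944, -0.001], [0.944, -0.329, 0.0], [-0.0, -0.001, -1.0]]
ft_force: [-4.4, 1.7, -3.7]
finger_gap: 0.0136
```

```bash
python3 where.py
```

```text
13.7 rack frame mm x,y,barunder_z: 2.19 0.52 133.05 tcpz 0.1469 yaw -19.22 tilt [-8.e-04  1.e-04 -1.e+00] F cab [-4.68  0.18] -3.7 [0.457 0.741 0.012] 0.0136
```

Emit:
apply_moves --pt "255 0 0 0.03 0" --pt "255 0 0 0.03 0" --pt "255 0 0 0.02 0" --pt "255 0 0 0 0"

```text
clock: 14.1
position: [0.5775, 0.0943, 0.1442]
orientation: [[0.329, 0.944, -0.0], [0.944, -0.329, -0.0], [-0.0, -0.0, -1.0]]
ft_force: [-3.5, 1.1, 1.2]
finger_gap: 0.0139
```

```bash
python3 where.py
```

```text
14.1 rack frame mm x,y,barunder_z: 2.5 0.51 130.38 tcpz 0.1442 yaw -19.23 tilt [-0. -0. -1.] F cab [-3.67 -0.08] 1.17 [ 0.276  0.691 -0.053] 0.0139
```

Emit:
apply_moves --pt "255 0 0 0.02 0" --pt "255 0 0 0.01 0" --pt "255 0 0 0 0"

```text
clock: 14.4
position: [0.5776, 0.0943, 0.1433]
orientation: [[0.329, 0.944, 0.0], [0.944, -0.329, 0.0], [0.0, 0.0, -1.0]]
ft_force: [-4.7, 0.9, 3.0]
finger_gap: 0.014
```

Emit:
apply_moves --pt "255 0 0 0.02 0" --pt "255 0 0 0 0" --pt "255 0 0 0 0"

```text
clock: 14.7
position: [0.5777, 0.0944, 0.1432]
orientation: [[0.329, 0.944, 0.001], [0.944, -0.329, 0.0], [0.0, 0.001, -1.0]]
ft_force: [-7.6, 0.9, 8.6]
finger_gap: 0.0138
```

```bash
python3 where.py
```

```text
14.7 rack frame mm x,y,barunder_z: 2.59 0.59 129.35 tcpz 0.1432 yaw -19.23 tilt [ 7.e-04  1.e-04 -1.e+00] F cab [-7.42 -1.65] 8.64 [0.129 1.501 0.01 ] 0.0138
```

Emit:
apply_moves --pt "255 0 0 0.01 0" --pt "255 0 -0.03 0 0" --pt "255 0 -0.02 0 0" --pt "255 0 0 0 0"

```text
clock: 15.1
position: [0.5768, 0.0947, 0.1431]
orientation: [[0.33, 0.944, 0.004], [0.944, -0.33, -0.001], [0.001, 0.004, -1.0]]
ft_force: [1.2, -2.0, 7.8]
finger_gap: 0.0138
```

```bash
python3 where.py
```

```text
15.1 rack frame mm x,y,barunder_z: 1.68 0.6 129.34 tcpz 0.1431 yaw -19.24 tilt [ 3.6e-03 -5.0e-04 -1.0e+00] F cab [ 1.77 -1.47] 7.78 [-0.318 -0.231  0.01 ] 0.0138
```

Emit:
apply_moves --pt "184 0 0 0 0" --pt "184 0 0 0 0" --pt "184 0 0 0 0" --pt "184 0 0 0 0"

```text
clock: 15.5
position: [0.5757, 0.095, 0.1416]
orientation: [[0.329, 0.944, -0.0], [0.944, -0.329, -0.0], [-0.0, -0.0, -1.0]]
ft_force: [0.4, -0.4, 0.1]
finger_gap: 0.0257
```

```bash
python3 where.py; python3 look.py w7 | sed -n 2,6p
```

```text
15.5 rack frame mm x,y,barunder_z: 0.51 0.5 127.81 tcpz 0.1416 yaw -19.23 tilt [-2.e-04 -1.e-04 -1.e+00] F cab [ 0.49 -0.23] 0.08 [-0.04  -0.038 -0.005] 0.0257
hook_tip 0.56 [253.9, 196.5, 386.4, 291.4]
rack 0.74 [257.4, 194.5, 387.6, 290.9]
stamp 0.59 [257.7, 191.4, 303.1, 329.5]
cabinet 0.64 [13.6, 120.6, 455.1, 411.2]
(75, 61, 175) [[438.6 155. ]]
```

View pics/w7.png

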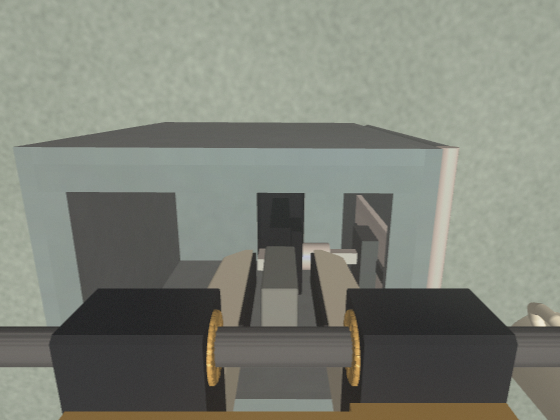

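The stamp hangs free between the open fingers, upright, with the tip showing at (261,258) on its left. Retracting straight up.

Emit:
apply_moves --pt "184 0 0 -0.3 0" --pt "184 0 0 -0.5 0" --pt "184 0 0 -0.8 0" --pt "184 0 0 -0.9 0" --pt "184 0 0 -0.9 0"

```text
clock: 16.25
position: [0.5754, 0.095, 0.2802]
orientation: [[0.329, 0.944, 0.001], [0.944, -0.329, 0.0], [0.0, 0.0, -1.0]]
ft_force: [-0.1, 0.0, 0.0]
finger_gap: 0.0257
```

Emit:
apply_moves --pt "184 -0.6 0 -0.6 0" --pt "184 -0.8 0 0 0" --pt "184 -0.8 0 0 0" --pt "184 -0.4 0 0 0" --pt "184 0 0 0 0"

```text
clock: 16.75
position: [0.541, -0.0045, 0.3027]
orientation: [[0.331, 0.944, 0.001], [0.944, -0.331, -0.0], [0.0, 0.001, -1.0]]
ft_force: [-0.7, -0.1, 0.7]
finger_gap: 0.0257
```

```bash
python3 look.py w8 | sed -n 1,6p
python3 - <<'E'
from h import *
import pickle
C=pickle.load(open("w8.pkl","rb"))[0]; p=[.55804,.10065,-.33927]
zo=.1293-.076
for n,P in {"tab":[(x,y,.128) for x in(-.007,.007) for y in(-.01,.01)],"bar":[(x,y,.084) for x in(-.005,.005) for y in(-.019,.019)],"foot":[(x,y,.026) for x in(-.015,.015) for y in(-.025,.025)]}.items():
    print(n,proj("",[np.r_[rt(p)@np.array([.018+a,b])+p[:2],zo+z] for a,b,z in P],C).round(1).tolist())
a=cv2.imread("pics/w8.png"); cv2.imwrite("pics/w8c.png",cv2.resize(a[0:260,150:440],(669,600),interpolation=cv2.INTER_CUBIC))
E
```

```text
16.75 [ 0.54103038 -0.00446944  0.30273353] [-0.6658381  -0.06947501  0.74440446]
hook_tip 0.75 [270.0, 46.3, 335.3, 94.3]
rack 0.87 [264.3, 44.5, 334.8, 94.0]
rack 0.42 [265.1, 37.0, 296.1, 102.7]
stamp 0.68 [265.7, 41.1, 294.6, 98.6]
cabinet 0.95 [149.6, 2.1, 369.4, 147.6]
tab [[270.8, 75.0], [270.6, 44.9], [290.4, 75.1], [290.5, 44.9]]
bar [[274.9, 90.1], [274.7, 40.8], [286.9, 90.1], [287.1, 40.9]]
foot [[266.0, 98.3], [265.4, 43.5], [296.4, 98.4], [296.9, 43.6]]
```

View pics/w8c.png

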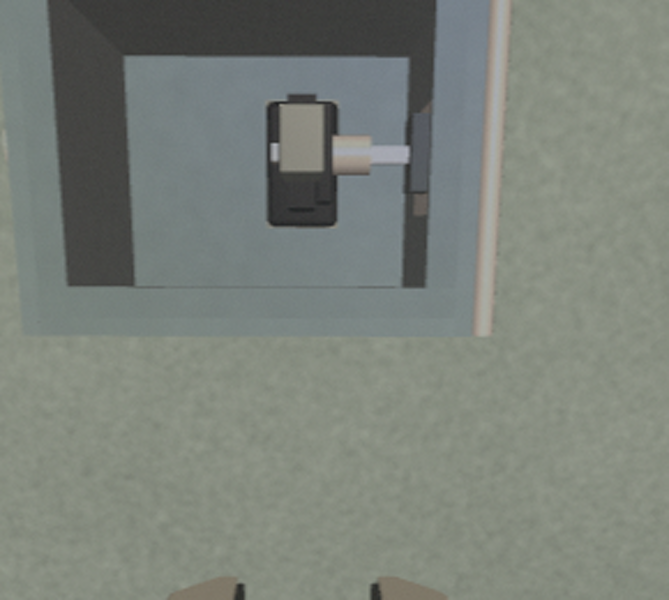

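The tab top spans (271–290.5, 44.6–75) px, against (270.8–290.4, 44.9–75.1) predicted for a fully seated, upright stamp, and the foot matches too. Handing in.

```bash
python3 -c "
from plant import robot; print(robot.hand_in())"
```

```text
the job is handed in; nothing more can be done
None
```

The stamp is hanging on the hook, upright between the tip and the spring plate, and the job is handed in at about 17 s of the 48 s allowed. I gripped it by the tab, lowered it through the roof opening, and passed its window over the tip with about 4 mm to spare. I then pushed the spring plate back, pressed down until it stopped, and released.

- **Hook height:** the wrist views put the hook about 4 mm above nominal, with the bar top at about 129 mm. The press-down stopped at 129.3 mm, which agrees.
- **Forces:** the spring plate pushed back with 4.1 N, as expected for 6.5 mm. The press-down force was about 9 N. No reading taken on the way in, before reaching the spring plate, showed a push on the cabinet.
- **Last picture:** after I let go and backed off, the tab and foot were within about half a pixel of where a fully seated, upright stamp should appear. The gripper was clear of everything.
- **Not checked:** I did not read the brass feeler itself. Full seating is judged from the hard stop, the height and the picture. I also did not check the other items in a picture afterwards, though the arm never went near them at low height.
- **Disagreement:** the cabinet position from the fixed cameras was 2–3 mm off the wrist-camera fit, so I used the wrist fit.

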